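# Plug in the shorting plug and hold the tester's dead-man key at half travel

### The job

Run the tester's self-check: take the red plug from the wooden rack, push it fully home in the terminal with the red block on the grey tester and let go of it. Only then press the black spring-loaded key of the yellow box with the gripper and hold it at half its travel (its top level with the green band of the scale beside it, 10 mm down), never pushing it right down, and finish the program while still holding it there. Leave the other plugs and everything else on the bench where they are.

Things in the scene. Friction and masses are not known exactly. Their poses are not given: they have to be found in the camera images.
- plug_red: red test plug, about 40 g, 75 mm long. Origin at the pin's tip, z along the plug: brass pin 6 mm diameter to 25 mm, flange 22 mm diameter to 30 mm, round handle 16 mm diameter from 30 to 75 mm (grasp here). Starts upright in any of the rack's three holes: origin 5 mm above the bench, flange on the rack, handle 35 to 80 mm above the bench.
- plug_red_shoulder (a point): centre of the underside of the red plug's flange, 25 mm from the tip; it comes level with the terminal's mouth when the plug is fully home.
- plug_black: round test plug like plug_red but with a black handle; a bystander. Origin at the pin's tip, z along the plug towards the handle.
- plug_green: round test plug like plug_red but with a green handle; a bystander. Origin at the pin's tip, z along the plug towards the handle.
- rack: fixed wooden block 50 (x) x 150 (y) x 30 (z) mm holding the three plugs in holes 8 mm wide, in a row along its y at -45, 0 and 45 mm. Origin at the centre of its underside, on the bench, z up. Either the rack stands left and the key box right, or the reverse.
- tester: fixed grey instrument, 110 (x) x 150 (y) x 38 (z) mm, small flat screen and two low buttons on top (5 mm proud), two terminals at local x = -25 mm, y = +40 and -40 mm, red and black in either order. Origin at the centre of its underside, on the bench, z up.
- term_red_mouth (a point): centre of the mouth of the hole in the red terminal: a red block 30 x 30 mm, 32 mm high on the tester's top, its top and mouth 70 mm above the bench. Hole vertical, 8 mm wide (1 mm clearance all round the pin), small chamfer, 28 mm deep, so that the flange lands on the block. z up.
- term_black_mouth (a point): the same point of the black terminal, which stays empty.
- key_box: fixed yellow box 90 x 90 x 36 mm, the spring-loaded key at its centre. Origin at the centre of its underside, on the bench, z up. At local x = +34 mm stands a scale post 8 (x) x 26 (y) mm, up to 78 mm above the bench, level with the released cap and 8 mm from its rim: 58-61 mm red, green from 65 to 71 mm, the rest white.
- key_top (a point): centre of the top of the key's cap, a black disc 44 mm diameter, 14 mm thick: 78 mm above the bench when released, 68 mm at half travel, 58 mm fully down. Press it straight down, e.g. with closed fingertips.
- key (a joint): how far the key is pressed, m: 0 released, 0.010 half travel (cap top in the middle of the green band), 0.020 fully down. Vertical slide with a spring: about 1.6 N to start, 5.6 N at half travel, 9.6 N fully down; it springs back when let go.
- multimeter: yellow multimeter lying flat, 155 x 80 x 36 mm, loose; bystander. Origin under its centre.
- spool: blue wire spool standing, 54 mm diameter, 34 mm high, loose; bystander. Origin under its centre.
- phone: opened phone lying flat, 150 x 74 x 11 mm, loose; bystander. Origin under its centre.
- magnifier: black magnifying glass lying flat, rim 102 mm diameter, handle to 146 mm along its -x, 12 mm high, loose; bystander. Origin under the lens centre.
- screwdriver: red-handled screwdriver about 200 mm long lying flat along its x (tip to +x), loose; bystander.
- flux_jar: small closed jar, 48 mm diameter, 45 mm high, loose; bystander. Origin under its centre.
Things that resemble listed ones, but are neither listed nor needed, are in the scene too. What is shaped like the key_box but pink, purple or turquoise is not meant.

How it is judged:
By the outcome, as a careful person would: the job done as asked, in the order asked, and still so for the second after the job is handed in, while the arm keeps its last pose, push and grip.
It also fails if it takes over 54 s, if anything falls off the work surface, if the arm or the gripper's body presses on something with over 40 N, if the wrist force passes 120 N, or if a joint passes its speed limit or range.

### The arm

A 6-joint arm with a two-finger parallel gripper is mounted at the origin on the work surface. World frame = base frame: x ahead of the robot, y to its left, z up, the work surface at z = 0. Lengths are in m, angles in rad, forces in N, time in s.
With the tool pointing down it reaches from about 0.325 to 0.9 m from the base axis. Payload 6.1 kg.
Tool frame: the origin (TCP) lies midway between the tips of the shut fingers; the grasp point (between the pads) lies 19 mm behind it; z points along the fingers, y is the direction in which the jaws open and shut (so a half turn about z gives the same grasp; the last joint's range is limited). The gripper opens to 85 mm and grips with 20 to 120 N. Pads are 22 mm wide; open, the fingers measure 114 mm over their backs; the gripper's body (76 mm by 85 mm) begins 54 mm behind the grasp point. The pads swing forward as they close: fully open they stand 13 mm farther back than shut.
Start: joints at [-1.427, 0.22, 1.526, -0, 1.395, -0.126], TCP at [0.167, -0.602, 0.231] pointing down, gripper open.
Joint ranges: [-2.98, 2.98], [-0.91, 2.08], [0.09, 2.57], [-1.24, 4.39], [0.2, 2.65], [-2.68, 2.68]. Speed limits (rad/s): [2.57, 2.57, 3.01, 3.14, 3.14, 3.14].

### API

Orientations are given as a unit quaternion [w, x, y, z].
In Python, from station import ctrl, snapshot, calibration gives the robot as it stands.
- The arm moves only by the tool move_arm, never from a script. Its argument "rows" is a list of rows, each a list of 5 numbers: the shift along the world's x, y, z in m, then the turn about the world's z in rad, then the opening, from 0 (shut) to 1 (fully open). In form: [[tx, ty, tz, spin, gripper], ...]. A call has 1 to 12 rows; each row shifts and turns the pose as measured when the row begins; what a row does not reach is not made up. A row lasts 1/12 s, in which the tool goes at most 41.7 mm and 7.16 degrees, less where a joint would pass 70% of its speed; a pose out of reach is approached as far as the arm can. A call with a gripper value outside its range is refused whole. The fingers move at their own pace and stop on an object; the grip force is fixed at half the most. Time passes only in rows, so rows that do not move let the fingers close. It gives the time, the measured TCP pose, the force and the opening at its end, in the units of the state.
- ctrl.get_obs(): the state, without advancing time (a new reading comes with each control period).
- snapshot(name): name is "side" or "top"; returns the picture (480x640x3 uint8, red, green, blue); there is no depth.
- calibration(name): a dict with "mtx" (3x3 intrinsics, pixels), "dist" ([k1, k2, p1, p2, k3] as OpenCV has them; the pictures are not rectified), "view" (4x4, takes a point from world to camera coordinates). Camera axes: x right, y down, z forward; pixel columns grow to the right and rows downward; lengths in m; the calibration is good to about 2 mm. A picture is of the moment at which its call begins. calibration takes no time and is no camera call.
- ctrl.job_done(): hands the job in, once; it reports no verdict.
The state is a dict: "time_s": time; "joint_pos": joint angles; "qd": joint speeds; "joint_torque": joint torques, N m; "tcp_pos": TCP position; "tcp_rot": TCP orientation; "ft_force": force on the tool from outside, world axes, zero at the start; "ft_torque": the same for the moment, N m; "width": finger opening in m.
Only numpy, scipy, OpenCV 4.12 (cv2) and the standard library are available. Lean on these libraries where they do the work, as an engineer would, in place of code of your own. Each camera call takes 0.05 s, during which the arm holds its last target.

## Working session

There is one attempt and no reset: what is moved stays moved. The work goes in short steps, Python scripts to look and compute and a tool call to move; the robot and the scene stay as the last step left them, time stands still between calls to the robot, and variables do not carry over. Pictures are saved under pics/ and viewed, and the job is handed in when it is done.

Besides the shell and the picture viewer there is one more tool, called after ">>>" in YAML: its name, and indented under it one key for each argument. move_arm: Moves the arm, as the interface text tells. Its arguments: {"type":"object","properties":{"rows":{"type":"array"}},"required":["rows"]}

```bash
mkdir -p pics; python3 - <<'E'
from station import ctrl, snapshot, calibration
import cv2
for n in("top","side"):
    cv2.imwrite(f"pics/{n}0.png",snapshot(n)[:,:,::-1]); c=calibration(n); print(c)
o=ctrl.get_obs();print(o)
E
```

```text
{'mtx': array([[490.486648  ,   0.        , 318.05852716],
       [  0.        , 490.486648  , 241.60752838],
       [  0.        ,   0.        ,   1.        ]]), 'dist': array([-0.00098108,  0.        ,  0.        ,  0.        ,  0.        ]), 'view': array([[-0.01955747, -0.99972635, -0.01283496,  0.02017705],
       [-0.98055202,  0.02168661, -0.19505751,  0.55296022],
       [ 0.19528248,  0.00877051, -0.98070782,  1.35078128],
       [ 0.        ,  0.        ,  0.        ,  1.        ]])}
{'mtx': array([[574.78949113,   0.        , 333.87516324],
       [  0.        , 574.78949113, 244.80857124],
       [  0.        ,   0.        ,   1.        ]]), 'dist': array([0.00740717, 0.        , 0.        , 0.        , 0.        ]), 'view': array([[-0.99636675, -0.08488753, -0.00688564,  0.54294362],
       [-0.06029422,  0.76017715, -0.64691214,  0.08183189],
       [ 0.06014908, -0.64414658, -0.76253346,  1.41996071],
       [ 0.        ,  0.        ,  0.        ,  1.        ]])}
{'time_s': 0.1, 'joint_pos': array([-1.42711057e+00,  2.21146340e-01,  1.52750267e+00, -2.00756885e-05,
        1.39468720e+00, -1.26142829e-01]), 'qd': array([-0.00176154, -0.00182387, -0.0020985 , -0.00033131, -0.00134418,
       -0.00015652]), 'joint_torque': array([ 7.56979771e-04, -4.98247576e+01, -3.90546513e+01, -2.45109168e-04,
        5.67648633e-03,  1.37299145e-05]), 'tcp_pos': array([ 0.16648965, -0.60185379,  0.23030604]), 'tcp_rot': array([-8.71658876e-04,  9.90912248e-01,  1.34507086e-01, -1.75273529e-05]), 'ft_force': array([-0.35732248,  0.44937689,  0.34406636]), 'ft_torque': array([ 0.00911924, -0.0323974 , -0.04820069]), 'width': 0.0854143409821508}
```

View pics/top0.png

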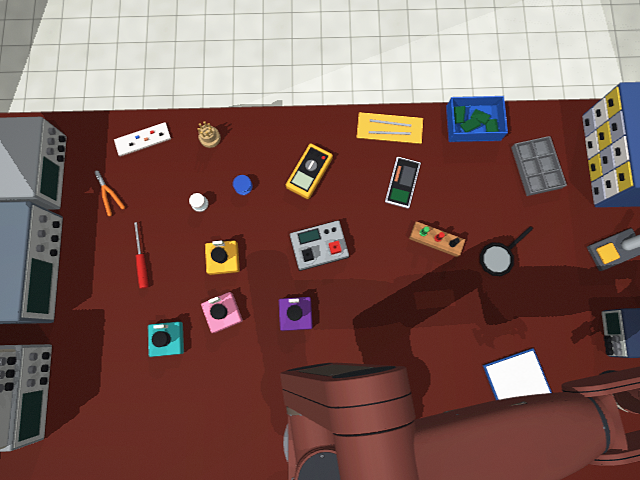

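View pics/side0.png

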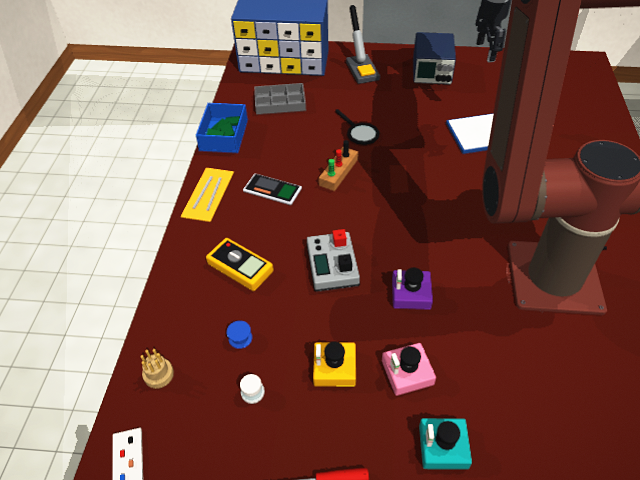

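```bash
python3 - <<'E'
import cv2,numpy as np
t=cv2.imread("pics/top0.png");s=cv2.imread("pics/side0.png")
def c(im,x,y,w,h,k): return cv2.resize(im[y:y+h,x:x+w],None,fx=k,fy=k,interpolation=cv2.INTER_CUBIC)
a=np.vstack([np.hstack([c(t,405,215,65,45,6),c(t,285,215,65,45,6)]),np.hstack([c(t,195,230,65,45,6),c(s,310,335,65,45,6)])])
cv2.imwrite("pics/c1.png",a)
a=np.hstack([c(s,310,140,65,60,6),c(s,300,225,65,60,6)])
cv2.imwrite("pics/c2.png",a)
E
```

```text
(no output)
```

View pics/c1.png

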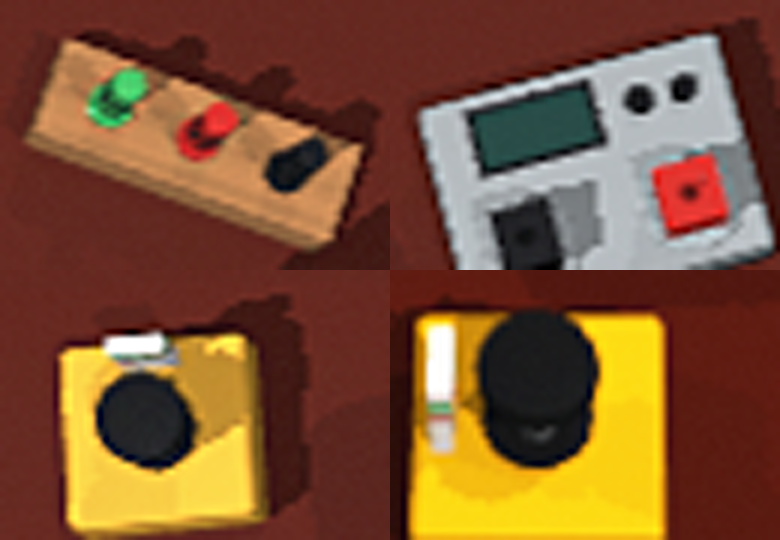

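View pics/c2.png

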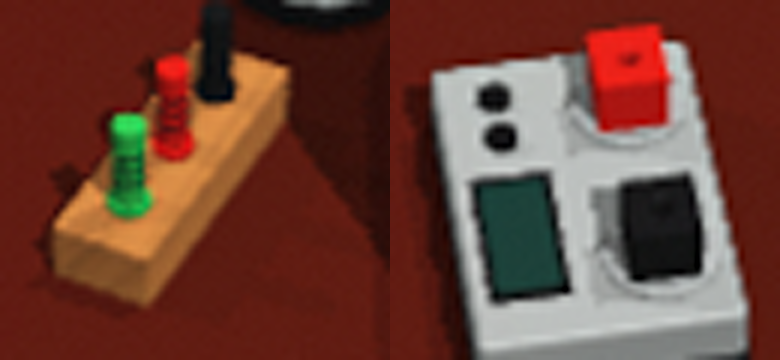

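```bash
cat > h.py <<'E'
import numpy as np,cv2
from station import calibration
def ray(n,u,v):
    c=calibration(n);p=cv2.undistortPoints(np.array([[[u,v]]],float),c["mtx"],c["dist"])[0,0]
    R=c["view"][:3,:3];t=c["view"][:3,3];return -R.T@t,R.T@np.array([p[0],p[1],1])
def at(n,u,v,z):
    o,d=ray(n,u,v);return (o+d*(z-o[2])/d[2])
def tri(a,b):
    A=[];B=[]
    for n,u,v in(a,b):
        o,d=ray(n,u,v);d=d/np.linalg.norm(d);P=np.eye(3)-np.outer(d,d);A.append(P);B.append(P@o)
    return np.linalg.lstsq(np.vstack(A),np.hstack(B),rcond=None)[0]
def proj(n,p):
    c=calibration(n);R=c["view"][:3,:3];return cv2.projectPoints(np.array([p],float),cv2.Rodrigues(R)[0],c["view"][:3,3],c["mtx"],c["dist"])[0].ravel()
E
python3 - <<'E'
from h import *
np.set_printoptions(precision=4,suppress=True)
f=.42
for nm,z,t,s in[("plug",.080,(442-f,234.2-f),(338.7-f,151-f)),("green",.08,(426.7-f,228.8-f),(331.3-f,160.3-f)),("black",.08,(457.2-f,240.3-f),None),("redhole",.07,(335-f,247-f),(339.8-f,234.5-f)),("blkhole",.07,(307.7-f,254.3-f),None),("key",.078,(219.2-f,255-f),(334.7-f,349.5-f))]:
    print(nm,at("top",*t,z),*( [at("side",*s,z),tri(("top",*t),("side",*s))] if s else []))
E
```

```text
plug [ 0.563  -0.3393  0.08  ] [ 0.5612 -0.343   0.08  ] [ 0.5614 -0.3381  0.0843]
green [ 0.5795 -0.2974  0.08  ] [ 0.5784 -0.3024  0.08  ] [ 0.578  -0.2962  0.0856]
black [ 0.5445 -0.3806  0.08  ]
redhole [ 0.5348 -0.0379  0.07  ] [ 0.5342 -0.0407  0.07  ] [ 0.5341 -0.0378  0.0733]
blkhole [0.5156 0.0396 0.07  ]
key [0.5176 0.288  0.078 ] [0.519  0.2877 0.078 ] [0.5183 0.2879 0.0781]
```

>>> move_arm:
  rows:
    - [0.033,0.0217,-0.005,0.075,1]
    - [0.033,0.0217,-0.005,0.075,1]
    - [0.033,0.0217,-0.005,0.075,1]
    - [0.033,0.0217,-0.005,0.075,1]
    - [0.033,0.0217,-0.005,0.075,1]
    - [0.033,0.0217,-0.005,0.075,1]
    - [0.033,0.0217,-0.005,0.075,1]
    - [0.033,0.0217,-0.005,0.075,1]
    - [0.033,0.0217,-0.005,0.075,1]
    - [0.033,0.0217,-0.005,0.075,1]
    - [0.033,0.0217,-0.005,0.075,1]
    - [0.033,0.0217,-0.005,0.075,1]

```text
time_s: 1.1
tcp_pos: [0.5669, -0.3307, 0.1631]
tcp_rot: [-0.002, 0.826, 0.563, -0.003]
ft_force: [-0.1, -0.9, 0.5]
width: 0.085
```

>>> move_arm:
  rows:
    - [-0.004,-0.009,-0.03,-0.02,0.75]
    - [0,0,0,0,0.6]

```text
time_s: 1.27
tcp_pos: [0.5696, -0.3319, 0.1309]
tcp_rot: [-0.003, 0.828, 0.56, -0.001]
ft_force: [-1.9, 1.3, -2.6]
width: 0.0639
```

```bash
python3 - <<'E'
from station import ctrl, snapshot
import cv2
o=ctrl.get_obs();print(o["tcp_pos"],o["tcp_rot"],o["width"])
def c(im,x,y,w,h,k): return cv2.resize(im[y:y+h,x:x+w],None,fx=k,fy=k,interpolation=cv2.INTER_CUBIC)
import numpy as np
t=snapshot("top")[:,:,::-1];s=snapshot("side")[:,:,::-1]
cv2.imwrite("pics/c3.png",np.hstack([c(t,385,180,100,100,4),c(s,300,100,100,100,4)]))
E
```

```text
[ 0.56958503 -0.3319181   0.1309272 ] [-0.00287804  0.82815475  0.56049052 -0.00133985] 0.06392159670554061
```

View pics/c3.png

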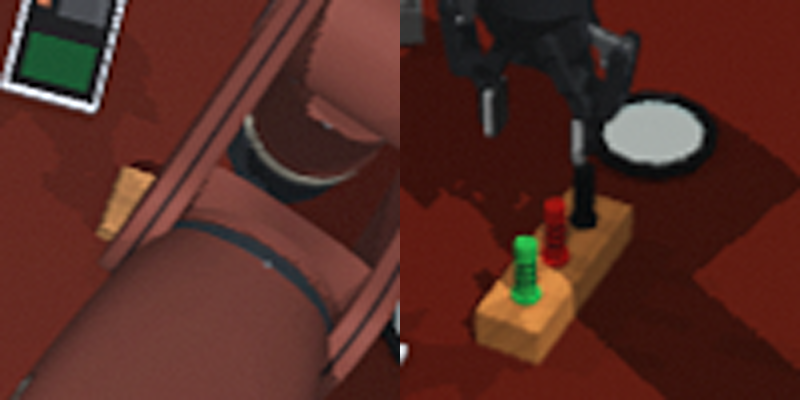

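>>> move_arm:
  rows:
    - [-0.0076,-0.009,-0.01,0.0,0.6]
    - [0,0,0,0,0.6]
    - [0,0,0,0,0.6]

```text
time_s: 1.62
tcp_pos: [0.5641, -0.3462, 0.1311]
tcp_rot: [0.003, 0.829, 0.559, 0.001]
ft_force: [0.0, 0.2, 0.9]
width: 0.0508
```

>>> move_arm:
  rows:
    - [-0.002,0.005,-0.01,0,0.6]
    - [0,0,-0.01,0,0.6]
    - [0,0,0,0,0.6]
    - [0,0,0,0,0.6]

```text
time_s: 1.95
tcp_pos: [0.5605, -0.344, 0.112]
tcp_rot: [0.005, 0.831, 0.557, 0.002]
ft_force: [-0.6, -0.3, -0.1]
width: 0.0514
```

>>> move_arm:
  rows:
    - [0.001,0.003,0,0,0.6]
    - [0,0,0,0,0.6]
    - [0,0,0,0,0.6]

```text
time_s: 2.2
tcp_pos: [0.5613, -0.3406, 0.1117]
tcp_rot: [0.005, 0.831, 0.557, 0.002]
ft_force: [-0.4, 0.0, 0.1]
width: 0.0512
```

```bash
python3 - <<'E'
from station import ctrl, snapshot
import cv2
from h import *
o=ctrl.get_obs();print(o["tcp_pos"],o["tcp_rot"],o["width"])
def c(im,x,y,w,h,k): return cv2.resize(im[y:y+h,x:x+w],None,fx=k,fy=k,interpolation=cv2.INTER_CUBIC)
s=snapshot("side")[:,:,::-1]
print(proj("side",o["tcp_pos"]))
cv2.imwrite("pics/c4.png",c(s,300,110,80,80,7))
E
```

```text
[ 0.56128807 -0.34064796  0.11165997] [0.00496886 0.83059969 0.55684453 0.00190761] 0.05124321674721259
[338.16274634 142.27902501]
```

View pics/c4.png

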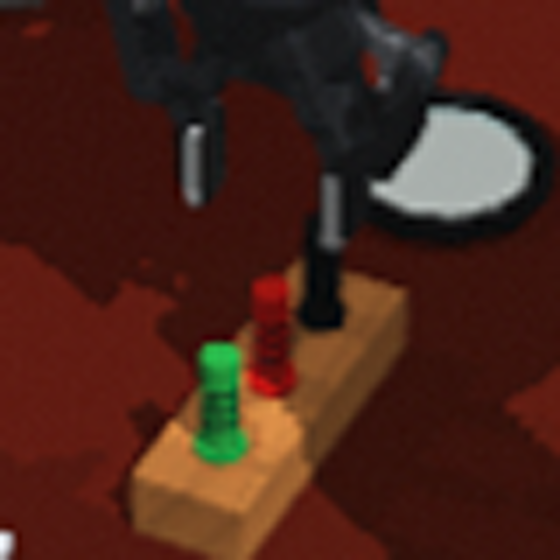

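>>> move_arm:
  rows:
    - [0,0,-0.015,0,0.6]
    - [0,0,-0.015,0,0.6]
    - [0,0,-0.015,0,0.6]
    - [0,0,-0.01,0,0.6]
    - [0,0,0,0,0.6]
    - [0,0,0,0,0.6]

```text
time_s: 2.75
tcp_pos: [0.5639, -0.3414, 0.058]
tcp_rot: [0.008, 0.83, 0.557, 0.003]
ft_force: [-0.5, 0.2, 0.2]
width: 0.0514
```

>>> move_arm:
  rows:
    - [-0.002,0,-0.013,0,0.6]
    - [0,0,0,0,0.6]
    - [0,0,0,0,0.45]
    - [0,0,0,0,0.3]

```text
time_s: 3.08
tcp_pos: [0.5627, -0.3421, 0.0457]
tcp_rot: [0.009, 0.83, 0.558, 0.003]
ft_force: [-0.5, 0.1, 0.0]
width: 0.0272
```

>>> move_arm:
  rows:
    - [0,0,0,0,0.2]
    - [0,0,0,0,0.1]
    - [0,0,0,0,0]
    - [0,0,0,0,0]
    - [0,0,0,0,0]

```text
time_s: 3.5
tcp_pos: [0.5618, -0.3418, 0.0464]
tcp_rot: [0.008, 0.83, 0.558, 0.003]
ft_force: [-1.6, 0.7, -0.9]
width: 0.0143
```

```bash
python3 - <<'E'
from station import ctrl, snapshot
import cv2
from h import *
o=ctrl.get_obs();print(o["tcp_pos"],o["tcp_rot"],o["width"],o["ft_force"])
def c(im,x,y,w,h,k): return cv2.resize(im[y:y+h,x:x+w],None,fx=k,fy=k,interpolation=cv2.INTER_CUBIC)
s=snapshot("side")[:,:,::-1]
cv2.imwrite("pics/c5.png",c(s,300,110,80,80,7))
E
```

```text
[ 0.56180474 -0.34180852  0.04636069] [0.00826388 0.83010894 0.55753319 0.00275676] 0.014291787027792102 [-1.62893777  0.68920188 -0.9347293 ]
```

View pics/c5.png

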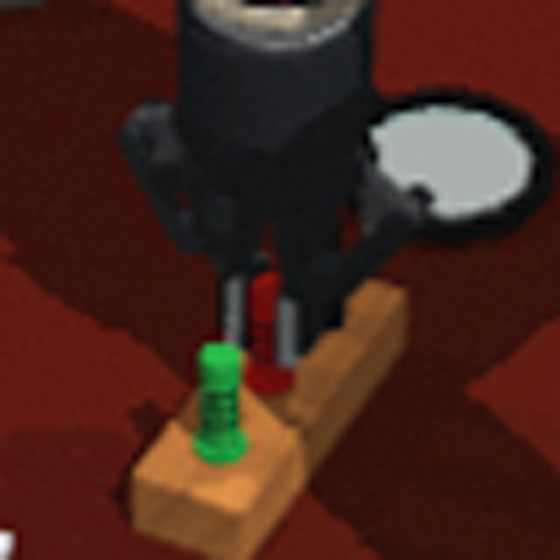

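>>> move_arm:
  rows:
    - [0,0,0.01,0,0]
    - [0,0,0.02,0,0]
    - [0,0,0.02,0,0]
    - [0,0,0.02,0,0]
    - [0,0,0.02,0,0]
    - [0,0,0.01,0,0]
    - [0,0,0,0,0]
    - [0,0,0,0,0]

```text
time_s: 4.22
tcp_pos: [0.5638, -0.3426, 0.1558]
tcp_rot: [0.012, 0.83, 0.558, 0.004]
ft_force: [1.0, 0.0, -1.1]
width: 0.0142
```

>>> move_arm:
  rows:
    - [-0.001,0.01,0,0,0]
    - [-0.003,0.03,0,0,0]
    - [-0.003,0.03,0,0,0]
    - [-0.003,0.03,0,0,0]
    - [-0.003,0.03,0,0,0]
    - [-0.003,0.03,0,0,0]
    - [-0.003,0.03,0,0,0]
    - [-0.003,0.03,0,0,0]
    - [-0.003,0.03,0,0,0]
    - [-0.002,0.015,0,0,0]
    - [0,0,0,0,0]
    - [0,0,0,0,0]

```text
time_s: 5.22
tcp_pos: [0.5213, -0.0574, 0.1377]
tcp_rot: [0.001, 0.831, 0.557, -0.002]
ft_force: [0.5, 0.3, -1.0]
width: 0.0144
```

>>> move_arm:
  rows:
    - [0.006,0.008,0,0,0]
    - [0.006,0.008,0,0,0]
    - [0,0,0,0,0]
    - [0,0,0,0,0]

```text
time_s: 5.55
tcp_pos: [0.5338, -0.0415, 0.1356]
tcp_rot: [-0.0, 0.831, 0.556, -0.003]
ft_force: [0.3, 0.9, -0.8]
width: 0.0145
```

```bash
cat > look.py <<'E'
import sys,cv2
from station import ctrl, snapshot
from h import *
np.set_printoptions(precision=4,suppress=True)
def c(im,x,y,w,h,k): return cv2.resize(im[y:y+h,x:x+w],None,fx=k,fy=k,interpolation=cv2.INTER_CUBIC)
o=ctrl.get_obs();print(o["time_s"],o["tcp_pos"],o["tcp_rot"],o["width"],o["ft_force"])
nm,cam,x,y,w,h,k=sys.argv[1:]
x,y,w,h,k=map(int,(x,y,w,h,k))
cv2.imwrite(f"pics/{nm}.png",c(snapshot(cam)[:,:,::-1],x,y,w,h,k))
E
python3 look.py c6 side 295 180 90 70 8; python3 look.py c7 top 285 200 90 70 8
```

```text
5.55 [ 0.5338 -0.0415  0.1356] [-0.0002  0.8313  0.5558 -0.0032] 0.014457067435334777 [ 0.2565  0.9083 -0.8168]
5.6 [ 0.5338 -0.0416  0.1357] [-0.0001  0.8314  0.5557 -0.0031] 0.014744886502665816 [-0.6541 -0.5923 -0.8199]
```

View pics/c6.png

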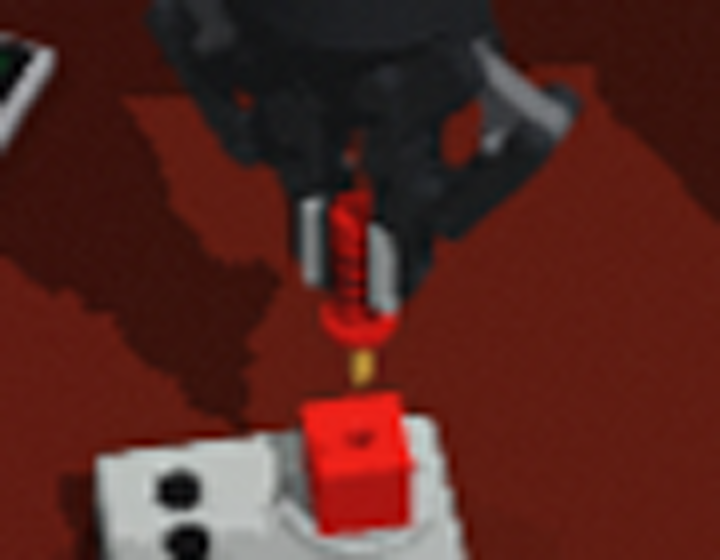

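View pics/c7.png

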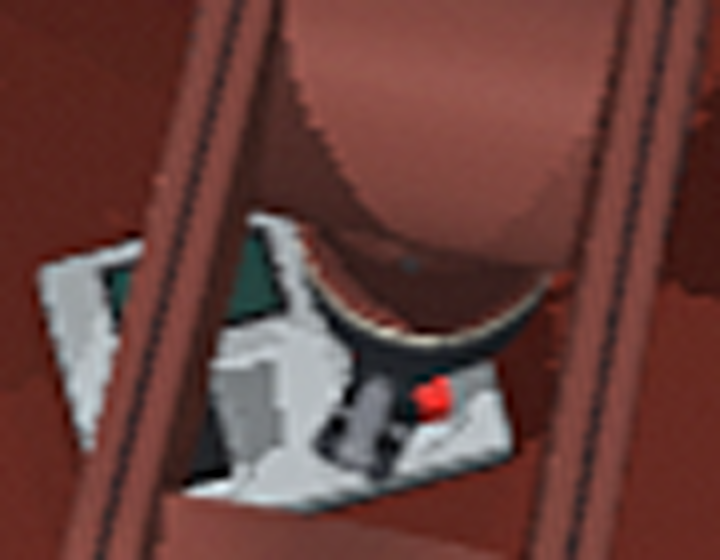

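```bash
python3 - <<'E'
from h import *
np.set_printoptions(precision=4,suppress=True)
f=.44
for y in(376,380,384): print(at("side",295+361/8-f,180+y/8-f,.0943))
print(at("side",295+360/8-f,180+438/8-f,.07))
for p in [(.562,-.341,.08),(.5338,-.0415,.0943),(.5338,-.0415,.1193)]:print(proj("side",p))
E
```

```text
[ 0.5337 -0.0439  0.0943]
[ 0.5336 -0.0422  0.0943]
[ 0.5335 -0.0406  0.0943]
[ 0.5337 -0.04    0.07  ]
[337.9331 151.027 ]
[339.5772 227.2798]
[339.5843 220.3406]
```

>>> move_arm:
  rows:
    - [0,0.002,-0.007,0,0]
    - [0,0,-0.007,0,0]
    - [0,0,-0.003,0,0]
    - [0,0,0,0,0]
    - [0,0,0,0,0]

```text
time_s: 6.07
tcp_pos: [0.5333, -0.0412, 0.1165]
tcp_rot: [-0.0, 0.832, 0.555, -0.003]
ft_force: [-0.5, 0.2, -0.3]
width: 0.0147
```

```bash
python3 look.py c8 side 315 195 50 50 12
```

```text
6.0667 [ 0.5333 -0.0412  0.1165] [-0.0002  0.8321  0.5545 -0.0034] 0.014701882461259754 [-0.5309  0.2355 -0.3419]
```

View pics/c8.png

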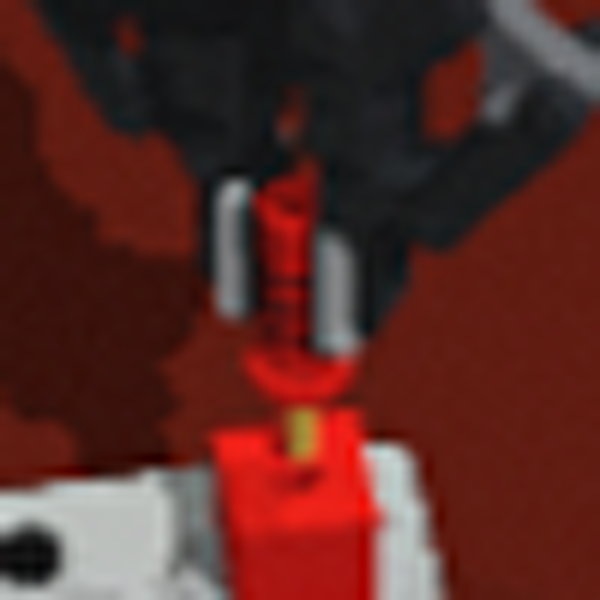

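>>> move_arm:
  rows:
    - [0.0006,0.002,0,0,0]
    - [0,0,0,0,0]

```text
time_s: 6.28
tcp_pos: [0.5338, -0.0392, 0.1165]
tcp_rot: [-0.0, 0.832, 0.554, -0.003]
ft_force: [-0.8, 0.5, -1.4]
width: 0.0143
```

```bash
python3 look.py c9 side 315 195 50 50 12
```

```text
6.2833 [ 0.5338 -0.0392  0.1165] [-0.0003  0.8322  0.5544 -0.0035] 0.014304429304357779 [-0.8219  0.4677 -1.391 ]
```

View pics/c9.png

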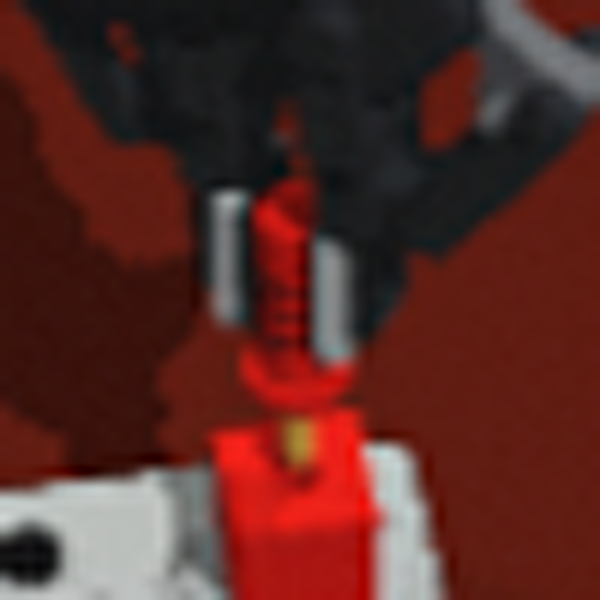

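>>> move_arm:
  rows:
    - [0,0,-0.003,0,0]
    - [0,0,-0.003,0,0]
    - [0,0,-0.002,0,0]
    - [0,0,0,0,0]

```text
time_s: 6.67
tcp_pos: [0.5345, -0.0393, 0.1086]
tcp_rot: [0.0, 0.832, 0.555, -0.003]
ft_force: [0.4, -0.0, -1.2]
width: 0.0142
```

```bash
python3 look.py c10 side 315 195 50 50 12
```

```text
6.6667 [ 0.5345 -0.0393  0.1086] [ 0.0005  0.8321  0.5546 -0.0029] 0.014189539263398273 [ 0.3808 -0.0177 -1.1774]
```

View pics/c10.png

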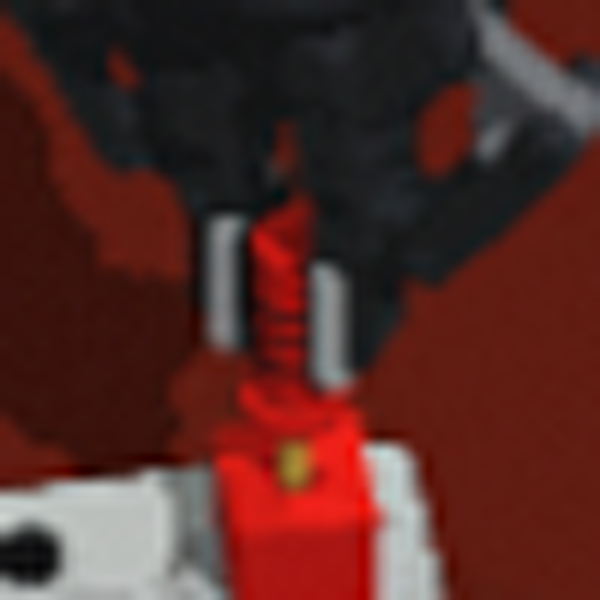

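>>> move_arm:
  rows:
    - [-0.0007,0,-0.003,0,0]
    - [0,0,-0.004,0,0]
    - [0,0,0,0,0]

```text
time_s: 6.97
tcp_pos: [0.5339, -0.0394, 0.1013]
tcp_rot: [0.001, 0.832, 0.555, -0.003]
ft_force: [-0.8, 0.1, -0.8]
width: 0.0142
```

In the hole (tip about 10 mm deep), no force.

>>> move_arm:
  rows:
    - [-0.0003,0,-0.004,0,0]
    - [-0.0003,0,-0.004,0,0]
    - [-0.0003,0,-0.003,0,0]
    - [0,0,0,0,0]

```text
time_s: 7.3
tcp_pos: [0.5333, -0.0396, 0.0891]
tcp_rot: [0.001, 0.832, 0.555, -0.002]
ft_force: [0.5, -0.9, -0.7]
width: 0.0145
```

>>> move_arm:
  rows:
    - [0,0,-0.002,0,0]
    - [0,0,-0.002,0,0]
    - [0,0,-0.001,0,0]
    - [0,0,0,0,0]

```text
time_s: 7.63
tcp_pos: [0.5337, -0.0397, 0.0868]
tcp_rot: [0.001, 0.832, 0.555, -0.003]
ft_force: [0.7, -0.7, -0.0]
width: 0.0145
```

>>> move_arm:
  rows:
    - [0,0,-0.003,0,0]
    - [0,0,-0.003,0,0]

```text
time_s: 7.8
tcp_pos: [0.5343, -0.0397, 0.0862]
tcp_rot: [0.001, 0.832, 0.555, -0.003]
ft_force: [-15.5, 1.8, 33.2]
width: 0.0142
```

```bash
python3 look.py c11 side 315 195 50 50 12
```

```text
7.8 [ 0.5343 -0.0397  0.0862] [ 0.001   0.8319  0.5549 -0.0029] 0.014246018913895953 [-15.4588   1.821   33.207 ]
```

View pics/c11.png

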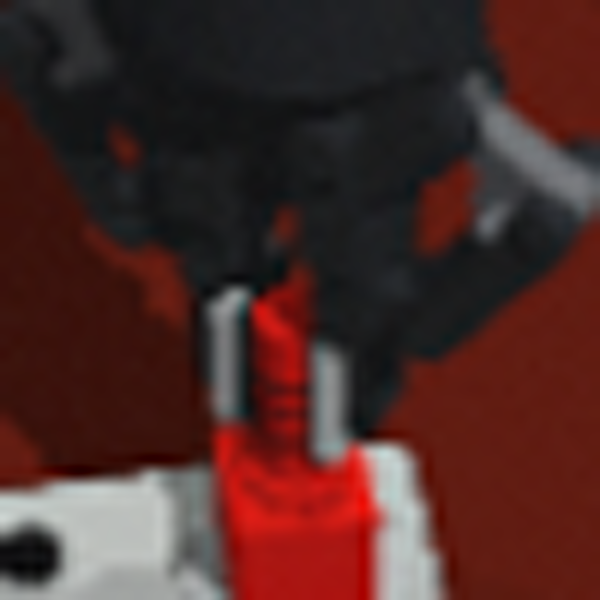

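>>> move_arm:
  rows:
    - [0,0,0,0,0]
    - [0,0,0,0,0]
    - [0,0,0,0,0.2]
    - [0,0,0,0,0.3]
    - [0,0,0,0,0.4]
    - [0,0,0,0,0.5]
    - [0,0,0,0,0.5]
    - [0,0,0,0,0.5]

```text
time_s: 8.52
tcp_pos: [0.5342, -0.0395, 0.0859]
tcp_rot: [0.001, 0.832, 0.555, -0.003]
ft_force: [0.7, 0.0, 0.7]
width: 0.0425
```

```bash
python3 look.py c12 side 305 185 65 65 9
```

```text
8.5167 [ 0.5342 -0.0395  0.0859] [ 0.0009  0.8319  0.555  -0.0028] 0.042548276786859594 [0.7142 0.0429 0.6922]
```

View pics/c12.png

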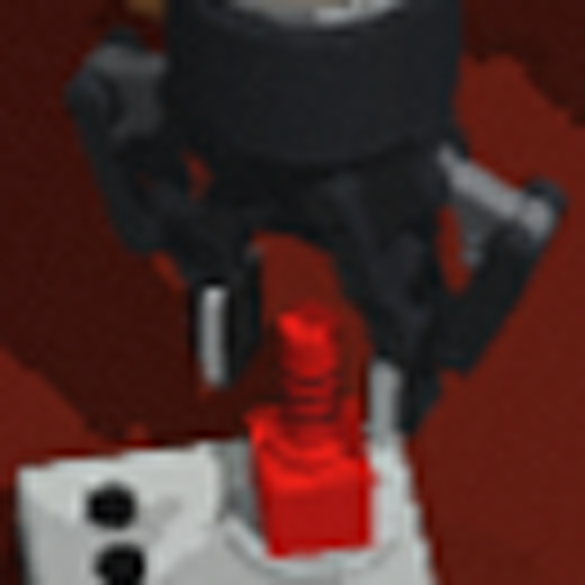

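>>> move_arm:
  rows:
    - [0,0,0.01,0,0.5]
    - [0,0,0.02,0,0.5]
    - [0,0,0.02,0,0.5]
    - [0,0,0.02,0,0.5]
    - [0,0,0.02,0,0.5]
    - [0,0,0.01,0,0.5]
    - [0,0,0,0,0.5]
    - [0,0,0,0,0.5]

```text
time_s: 9.23
tcp_pos: [0.5324, -0.0392, 0.1925]
tcp_rot: [0.0, 0.832, 0.555, -0.004]
ft_force: [0.3, 0.3, -0.7]
width: 0.0427
```

```bash
python3 look.py c13 side 305 185 65 65 9
```

```text
9.2333 [ 0.5324 -0.0392  0.1925] [ 0.0002  0.8319  0.5549 -0.0035] 0.042688606199956784 [ 0.2813  0.2805 -0.7024]
```

View pics/c13.png

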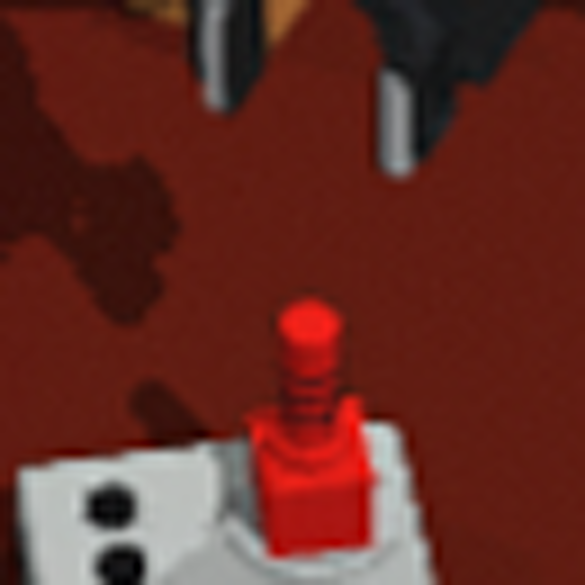

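>>> move_arm:
  rows:
    - [0,0.01,0,-0.05,0.3]
    - [-0.001,0.03,0,-0.1,0]
    - [-0.001,0.03,0,-0.1,0]
    - [-0.001,0.03,0,-0.1,0]
    - [-0.001,0.03,0,-0.1,0]
    - [-0.001,0.03,0,-0.1,0]
    - [-0.001,0.03,0,-0.1,0]
    - [-0.001,0.03,0,-0.1,0]
    - [-0.001,0.03,0,-0.1,0]
    - [-0.001,0.03,0,-0.1,0]
    - [-0.001,0.015,0,-0.05,0]
    - [0,0,0,0,0]

```text
time_s: 10.28
tcp_pos: [0.5102, 0.2659, 0.1728]
tcp_rot: [-0.005, 0.998, 0.06, -0.016]
ft_force: [-0.2, -0.0, 0.9]
width: 0.0001
```

>>> move_arm:
  rows:
    - [0.004,0.011,-0.01,0,0]
    - [0.004,0.011,-0.02,0,0]
    - [0,0,-0.02,0,0]
    - [0,0,-0.01,0,0]
    - [0,0,0,0,0]
    - [0,0,0,0,0]

```text
time_s: 10.78
tcp_pos: [0.5147, 0.2856, 0.104]
tcp_rot: [-0.003, 0.998, 0.064, -0.021]
ft_force: [-0.5, 0.4, -0.0]
width: -0.0
```

```bash
python3 look.py c14 side 295 310 75 75 8
```

```text
10.7833 [0.5147 0.2856 0.104 ] [-0.003   0.9977  0.064  -0.021 ] -2.6451009130588424e-05 [-0.4781  0.4061 -0.0298]
```

View pics/c14.png

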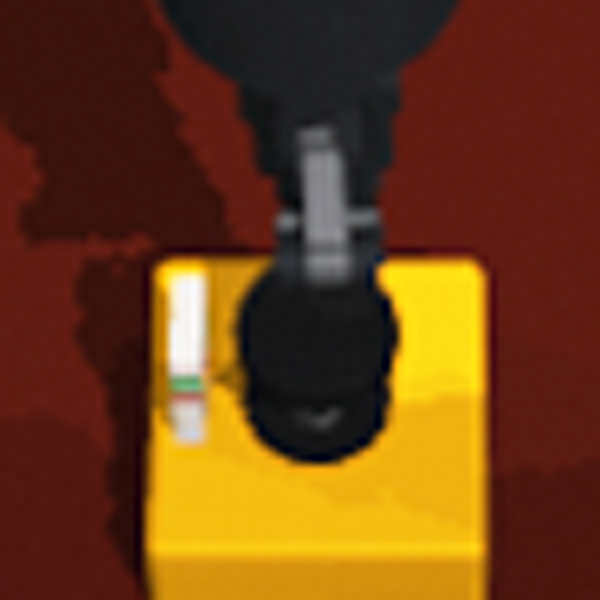

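>>> move_arm:
  rows:
    - [0.003,0.002,-0.008,0,0]
    - [0,0,-0.008,0,0]
    - [0,0,-0.004,0,0]
    - [0,0,0,0,0]
    - [0,0,0,0,0]

```text
time_s: 11.25
tcp_pos: [0.5205, 0.2869, 0.0855]
tcp_rot: [-0.004, 0.998, 0.063, -0.018]
ft_force: [-0.0, 0.1, 0.2]
width: 0.0001
```

>>> move_arm:
  rows:
    - [-0.002,0.001,-0.003,0,0]
    - [0,0,-0.003,0,0]
    - [0,0,-0.002,0,0]

```text
time_s: 11.5
tcp_pos: [0.5192, 0.2883, 0.0783]
tcp_rot: [-0.004, 0.998, 0.063, -0.017]
ft_force: [-0.7, -0.5, 0.5]
width: 0.0003
```

>>> move_arm:
  rows:
    - [0,0,-0.002,0,0]
    - [0,0,-0.001,0,0]

```text
time_s: 11.67
tcp_pos: [0.5192, 0.2884, 0.0754]
tcp_rot: [-0.004, 0.998, 0.063, -0.017]
ft_force: [-1.6, -0.8, 2.7]
width: 0.0001
```

```bash
python3 look.py c15 side 295 310 75 75 8
```

```text
11.6667 [0.5192 0.2884 0.0754] [-0.0039  0.9978  0.0634 -0.0171] 9.826233265960867e-05 [-1.5625 -0.7827  2.66  ]
```

View pics/c15.png

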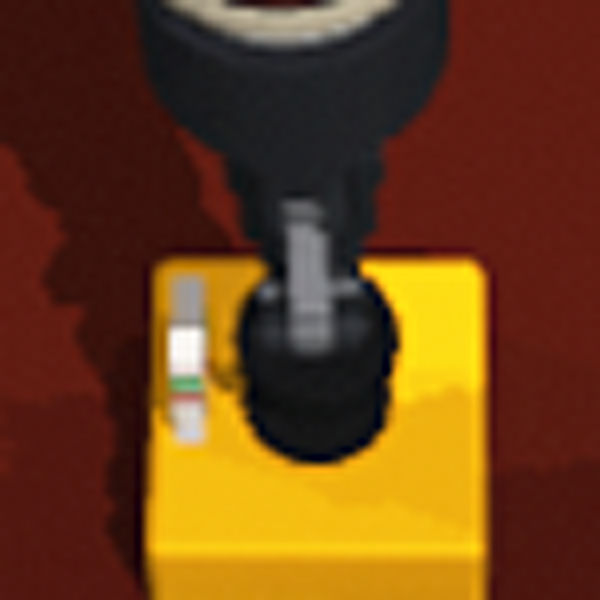

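>>> move_arm:
  rows:
    - [0,0,-0.002,0,0]
    - [0,0,-0.002,0,0]
    - [0,0,-0.002,0,0]

```text
time_s: 11.97
tcp_pos: [0.5194, 0.2885, 0.0701]
tcp_rot: [-0.004, 0.998, 0.064, -0.017]
ft_force: [-1.2, -1.2, 3.6]
width: 0.0002
```

>>> move_arm:
  rows:
    - [0,0,-0.002,0,0]
    - [0,0,-0.001,0,0]
    - [0,0,-0.0005,0,0]

```text
time_s: 12.22
tcp_pos: [0.5195, 0.2885, 0.0668]
tcp_rot: [-0.004, 0.998, 0.063, -0.017]
ft_force: [-2.3, -1.4, 6.7]
width: -0.0001
```

>>> move_arm:
  rows:
    - [0,0,0.001,0,0]
    - [0,0,0,0,0]

```text
time_s: 12.38
tcp_pos: [0.5195, 0.2885, 0.068]
tcp_rot: [-0.004, 0.998, 0.063, -0.017]
ft_force: [-1.6, -1.5, 5.1]
width: 0.0002
```

```bash
python3 look.py c16 side 295 310 75 75 8; python3 look.py c17 side 295 200 90 70 8;python3 look.py c18 side 170 60 240 300 2;  python3 look.py c19 top 80 100 480 250 1; python3 look.py c16b side 295 310 75 75 8;python3 look.py c16b side 295 310 75 75 8
```

```text
12.3833 [0.5195 0.2885 0.068 ] [-0.0039  0.9978  0.0635 -0.0171] 0.00022419347499224812 [-1.5519 -1.5179  5.0682]
12.4333 [0.5195 0.2885 0.068 ] [-0.0039  0.9978  0.0635 -0.0171] -0.0001223812475428143 [-2.2652 -2.1127  4.655 ]
12.4833 [0.5195 0.2885 0.0679] [-0.0039  0.9978  0.0635 -0.017 ] -8.411108666643148e-06 [-2.2483 -0.8172  4.3331]
12.5333 [0.5195 0.2885 0.0679] [-0.0039  0.9978  0.0635 -0.017 ] 0.00022076266268413158 [-3.0977 -1.3188  5.9578]
12.5833 [0.5195 0.2885 0.0679] [-0.0039  0.9978  0.0635 -0.017 ] -0.00015537892838212 [-2.7375 -1.4944  4.5939]
12.6333 [0.5195 0.2885 0.0679] [-0.0039  0.9978  0.0635 -0.017 ] 0.0002332462597783 [-1.984  -1.9177  5.8167]
```

View pics/c16b.png

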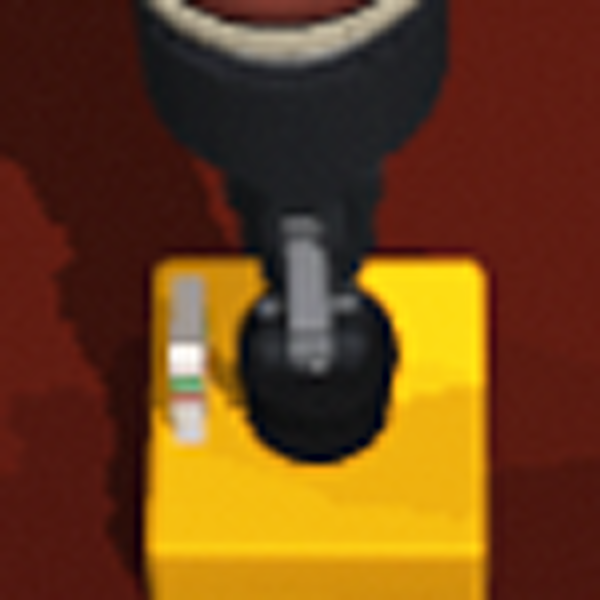

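View pics/c18.png

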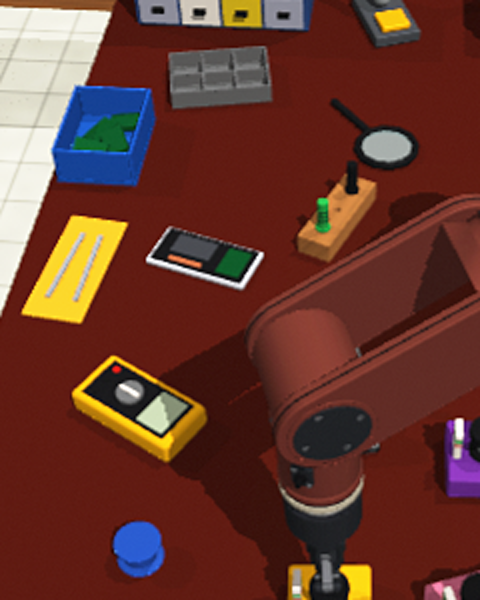

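View pics/c17.png

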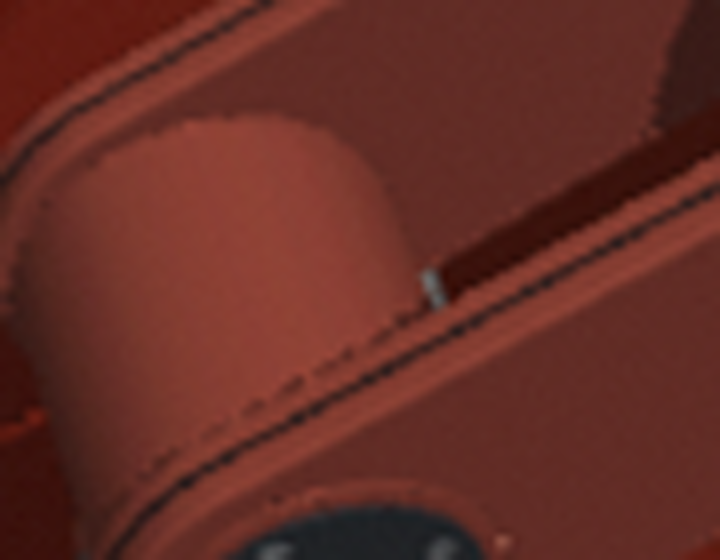

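View pics/c19.png

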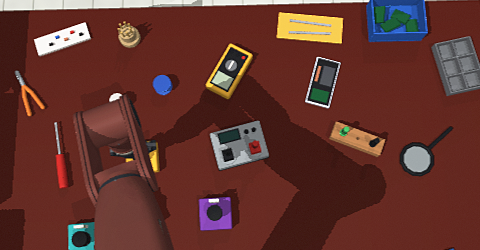

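```bash
python3 look.py c20 top 285 215 65 45 8; python3 -c "
from station import ctrl
ctrl.job_done();o=ctrl.get_obs();print(o['time_s'],o['tcp_pos'],o['ft_force'])"
```

```text
12.6833 [0.5195 0.2885 0.0679] [-0.0039  0.9978  0.0635 -0.0171] 3.3308795088746754e-05 [-2.2344 -1.7109  6.1506]
the job is handed in; nothing more can be done
the job is handed in; nothing more can be done
```

View pics/c20.png

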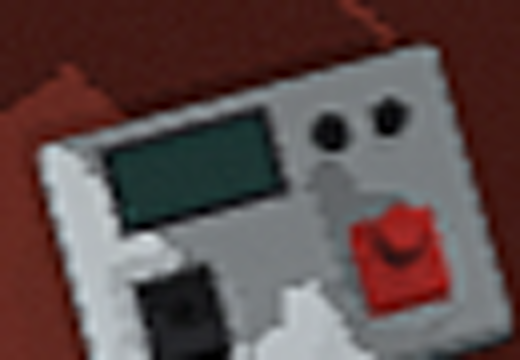

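I put the red plug in the red terminal, pushed it until the flange landed on the block, and let go. Then I pressed the yellow box's key with shut fingertips and handed the job in at about 12.7 s, still holding it near half travel.

**Plug:** The seating push was about 33 N at the wrist, with the flange on the block. The last top picture shows the plug upright in the terminal after release.

**Key:** The fingertip first met the cap at 78 mm above the bench and was holding at 67.9 mm. That makes the key about 10.1 mm down. It held steady to 0.1 mm over the last 0.3 s, with readings of 4.3–6.2 N against the 5.6 N expected. The lowest reading I saw was 66.8 mm, about 11 mm down, so the key was not pushed fully down.

**Other objects:** The other plugs and the bystanders I could see stood where they had been. The arm hid the flux jar and most of the key box from the top camera.

**Disagreement:** The top and side cameras differed by about 2–5 mm in y for the plugs and the terminal hole. I used values between the two and lined up the insertion with close side views.

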